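Seat the paddle ferrule in the drilling jig

TASK

On the surf-garage bench, take the short thick aluminium ferrule from the notched wooden rack (not the thin tube, not the long one) and lay it in the two V saddles of the drilling jig. Push it along the V until its end meets the steel end stop, and leave it lying there, fully home and resting on both flanks.

Things in the scene. Friction and masses are not known exactly. Their poses are not given: they have to be found in the camera images.
- ferrule: Aluminium tube, 32 mm diameter, 140 mm long, 110 to 225 g, flat black plugs flush in both ends (can be pushed on); either way round is the same. Origin at its centre; x along the tube. Lies level in any one of the rack's three notches, its axis 38 mm above the bench. Bystanders parallel to it in the other notches: a thinner tube (20 x 140 mm) and a longer one (32 x 210 mm).
- rack: Low wooden rack fixed to the bench: two rails (20 mm wide, 32 mm high, 230 mm long) running along its y axis, centred at x = -45 and +45 mm, leaving 70 mm clear between them for fingers. Three notches at y = -85, 0 and +85 mm hold the tubes parallel to x, middles within 5 mm of x = 0. Origin at bench height, in the middle of the rack; z up.
- jig: Drilling jig fixed to the bench: 18 mm plywood board, two wooden 90-degree V saddles open upwards, each 30 mm long, centred at x = -45 and +45 mm, 60 mm clear between for fingers. V mouth 51 mm wide, 55 mm above the bench. Origin at bench height midway between saddles; x along the V to the stop, z up. Ferrule fully home: centre at x 0, y 0, z 52.6 mm, free end 10 mm outside the near saddle.
- stop: Steel end stop fixed to the jig: upright dark plate 56 mm wide, 14 mm thick, top 72 mm above the bench. Origin on its face towards the saddles, on the axis of a seated ferrule (52.6 mm above the bench), 70 mm along jig x from the jig's origin; axes as the jig's. Sliding the ferrule along the V towards it takes 1 to 4 N; the stop does not yield.
Things that resemble listed ones, but are neither listed nor needed, are in the scene too. What is shaped like the jig but green is not meant. Leave any blue look-alike of the ferrule alone.

How it is judged:
By the outcome, as a careful person would: the job done as asked, in the order asked, and still so for the second after the job is handed in, with the robot touching nothing.
It also fails if it takes over 45 s, if anything falls off the work surface, if the arm or the gripper's body presses on something with over 40 N, if the wrist force passes 120 N, or if a joint passes its speed limit or range.

ROBOT

A 6-joint arm with a two-finger parallel gripper is mounted at the origin on the work surface. World frame = base frame: x ahead of the robot, y to its left, z up, the work surface at z = 0. Lengths are in m, angles in rad, forces in N, time in s.
With the tool pointing down it reaches from about 0.35 to 0.925 m from the base axis. Payload 6.4 kg.
Tool frame: the origin (TCP) lies midway between the tips of the shut fingers; the grasp point (between the pads) lies 19 mm behind it; z points along the fingers, y is the line along which they close (so a half turn about z gives the same grasp; the last joint's range is limited). The gripper opens to 85 mm and grips with 20 to 120 N. Pads are 22 mm wide; open, the fingers measure 114 mm over their backs; the gripper's body (76 mm by 85 mm) begins 54 mm behind the grasp point. The pads swing forward as they close: fully open they stand 13 mm farther back than shut.
Start: joints at [-0.174, 0.245, 1.558, -0, 1.339, -0.174], TCP at [0.65, 0, 0.231] pointing down, gripper open.
Joint ranges: [-3.13, 3.13], [-1.02, 2.26], [0.13, 2.54], [-0.95, 4.09], [0.21, 2.88], [-2.74, 2.74]. Speed limits (rad/s): [2.57, 2.57, 3.14, 3.14, 3.14, 3.14].

INTERFACE

Orientations are given as a 3x3 rotation matrix whose columns are the frame's x, y, z axes.
In Python, from workcell import ctrl, eoat, eyes, order, finder gives the robot as it stands. The module is installed in compiled form; this text tells all that it offers. Calls block until the motion is done:
- ctrl.move_to(position, orientation): joint-space move of the TCP to a pose.
- ctrl.move_straight(position, attitude=None, speed=0.15): straight line of the TCP; attitude=None keeps the orientation; speed is the mean speed in m/s.
- ctrl.move_joints(angles): joint-space move.
- eoat.command_gripper(opening, effort=None): finger opening in m; effort is the grip in N (None keeps the last); returns when the fingers have stopped.
- ctrl.pause(seconds).
- ctrl.ik(position, orientation): joint angles nearest the present ones, or None.
- ctrl.state(): the state.
- eyes.capture(name): name is "scene" or "side" or "wrist"; returns (picture, depth): 480x640x3 uint8, red, green, blue; 480x640 float32, m along the optical axis (not along the pixel's ray), 0 where there is no reading.
- eyes.get_calibration(name): a dict with "K" (3x3 intrinsics, pixels), "rvec" (rotation vector, rad) and "tvec" (3), from world to camera coordinates, as OpenCV has them. Camera axes: x right, y down, z forward; pixel columns grow to the right and rows downward; lengths in m; the calibration is good to about 2 mm. A picture is of the moment at which its call begins: read the wrist's pose just before it. get_calibration takes no time and is no camera call; for the wrist camera it gives the pose at the moment of the call.
A pose or a line that the arm cannot do raises ctrl.Unreachable and nothing moves.
- order.finish_job(): hands the job in; it is judged then, once.
Trained networks look in the newest picture that a camera, given by its name, has taken for a name from the list of things; names that differ only in an ending like _2 or _b are one class to them, and where a whole thing is asked for, a point or a joint stands for the part that bears it (a point fixed in the world has none). Each returns a list of dicts, best first, with "conf" (0 to 1); they miss things now and then, are a little off and sometimes report something else, mostly with a low value. They report only what shows in the picture. A call takes as long as a camera call. They do not tell look-alikes from the thing itself.
- finder.search_frame(camera, target): "box" ([centre column, centre row, width, height] in pixels, round what is visible of it).
- finder.tip_of(camera, target): "position" ([column, row] in pixels: a listed point, or the origin of a listed thing).
The state is a dict: "clock": time; "joints": joint angles; "dq": joint speeds; "joint_torque": joint torques, N m; "tcp_pos": TCP position; "tool_rot": TCP orientation; "wrist_force": force on the tool from outside, world axes, zero at the start; "moment": the same for the moment, N m; "gripper_width": finger opening in m; "finger_force": force on a finger pad.
Only numpy, scipy, OpenCV 4.12 (cv2) and the standard library are available. Lean on these libraries where they do the work, as an engineer would, in place of code of your own. Each camera call takes 0.05 s, during which the arm holds its last target. There are 200 camera calls.

## Working session

There is one attempt and no reset: what is moved stays moved. The work goes in short steps, each a Python script; the robot and the scene stay as the last script left them, time stands still between calls to the robot, and variables do not carry over. Pictures are saved under pics/ and viewed, at most 10 in all, crops included, and the job is handed in when it is done.

```bash
mkdir -p pics; cat > h.py <<'E'
import numpy as np, cv2
from workcell import ctrl, eoat, eyes, order, finder
def cap(n):
    c=eyes.get_calibration(n); p,d=eyes.capture(n); return p,d,c
def pts(d,c):
    "world point for every pixel"
    K=np.array(c["K"]);R=cv2.Rodrigues(np.array(c["rvec"],float))[0];t=np.array(c["tvec"],float).ravel()
    v,u=np.mgrid[:480,:640]
    P=np.stack([(u-K[0,2])/K[0,0]*d,(v-K[1,2])/K[1,1]*d,d],-1)
    return (P-t)@R
def proj(P,c):
    return cv2.projectPoints(np.array(P,float).reshape(-1,3),np.array(c["rvec"],float),np.array(c["tvec"],float),np.array(c["K"],float),None)[0].reshape(-1,2)
def save(n,p): cv2.imwrite("pics/"+n+".png",p[...,::-1])
E
python3 - <<'E'
from h import *
for n in("scene","side"):
    p,d,c=cap(n);save(n,p);W=pts(d,c);np.savez(n,p=p,d=d,W=W)
    for t in("ferrule","rack","jig","stop"):
        for r in finder.search_frame(n,t)[:4]:
            u,v=map(int,r["box"][:2]);print(n,t,round(r["conf"],2),np.round(r["box"]),W[min(v,479),min(u,639)].round(3))
        for r in finder.tip_of(n,t)[:4]:
            u,v=map(int,r["position"]);print("  tip",round(r["conf"],2),u,v,W[min(v,479),min(u,639)].round(3))
print(ctrl.state()["clock"])
E
```

```text
scene ferrule 0.74 [324. 356.  72.  76.] [0.698 0.16  0.031]
  tip 0.95 325 354 [0.694 0.161 0.029]
  tip 0.68 399 271 [0.513 0.179 0.054]
scene rack 0.9 [449. 296. 153.  99.] [0.513 0.266 0.053]
  tip 0.94 446 298 [0.519 0.265 0.053]
  tip 0.75 149 214 [ 0.661 -0.238  0.071]
scene jig 0.95 [185. 219. 106.  73.] [ 0.6   -0.225  0.017]
scene jig 0.68 [285. 136.  80.  60.] [ 0.295 -0.229  0.018]
  tip 0.78 280 140 [ 0.334 -0.21   0.039]
scene stop 0.74 [147. 218.  27.  34.] [ 0.668 -0.236  0.068]
  tip 0.76 149 215 [ 0.663 -0.235  0.071]
  tip 0.36 254 134 [0.64  0.02  0.335]
side ferrule 0.82 [187. 315.  84.  27.] [0.68  0.166 0.028]
side ferrule 0.68 [291. 326.  95.  33.] [0.501 0.186 0.05 ]
  tip 0.97 289 321 [0.505 0.18  0.053]
  tip 0.75 187 313 [0.68  0.165 0.03 ]
side jig 0.93 [418. 193.  78.  53.] [ 0.296 -0.255  0.02 ]
side jig 0.75 [290. 186.  88.  59.] [ 0.587 -0.251  0.019]
  tip 0.71 289 195 [ 0.581 -0.21   0.019]
  tip 0.62 420 203 [ 0.292 -0.216  0.017]
side stop 0.9 [259. 171.  17.  31.] [ 0.654 -0.236  0.062]
side stop 0.46 [384. 184.  11.  34.] [ 0.374 -0.216  0.062]
  tip 0.83 262 170 [ 0.65  -0.255  0.051]
  tip 0.66 385 180 [ 0.372 -0.219  0.068]
0.9
```

View pics/scene.png

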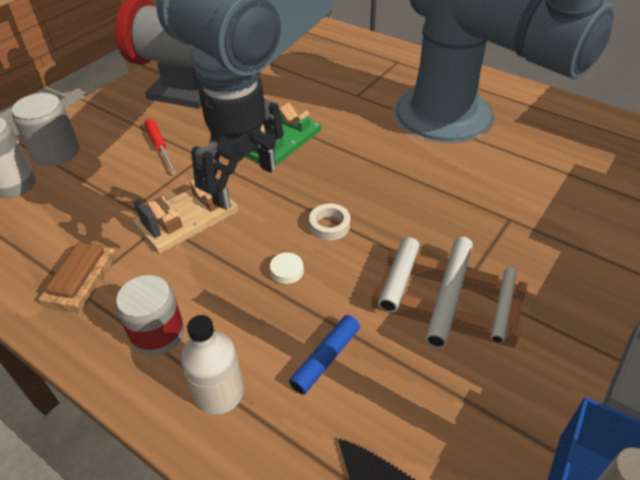

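View pics/side.png

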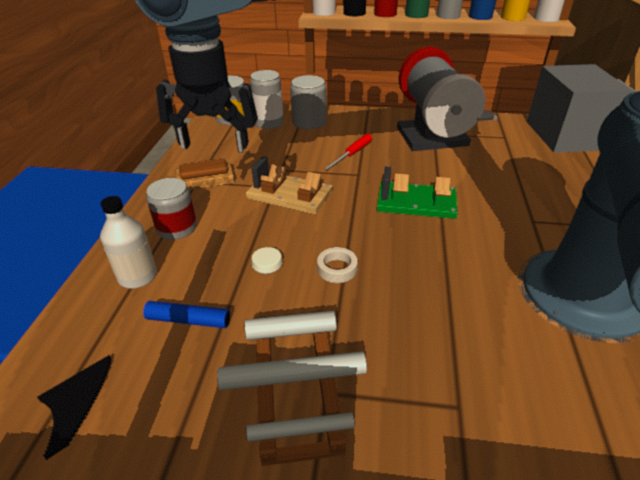

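Scene picture: the tubes on the rack are at (399,271) short and thick, (449,290) long, and (504,305) thin. The blue look-alike lies at (325,354). The short thick one at (399,271) fits the description. The wooden jig is at (185,219) with its dark stop at (148,215); the green jig at (285,136) is the decoy. Next I'll get rough poses and confirm up close.

```bash
cat >> h.py <<'E'
def axis2(P):
    m=P[:,:2].mean(0);w,v=np.linalg.eigh(np.cov((P[:,:2]-m).T));a=v[:,1];s=(P[:,:2]-m)@a
    lo,hi=np.percentile(s,[1,99]);return m+a*(lo+hi)/2,a,hi-lo
def down(a):
    "tool pointing down, tool x along horizontal a"
    a=np.array([a[0],a[1],0.])/np.hypot(*a[:2]);z=np.array([0,0,-1.]);return np.column_stack([a,np.cross(z,a),z])
E
python3 - <<'E'
from h import *
for n in("scene","side"):
    f=np.load(n+".npz");W=f["W"];ok=f["d"]>0
    # tube: component of high points near the guess
    near=ok&(np.hypot(W[...,0]-.513,W[...,1]-.179)<.11)&(W[...,2]>.040)&(W[...,2]<.07)
    k,l=cv2.connectedComponents(near.astype(np.uint8))
    for i in range(1,k):
        if (l==i).sum()>150:print(n,"tube",*axis2(W[l==i]),W[l==i][:,2].max())
    near=ok&(np.hypot(W[...,0]-.59,W[...,1]+.23)<.12)&(W[...,2]>.03)&(W[...,2]<.08)
    k,l=cv2.connectedComponents(near.astype(np.uint8))
    for i in range(1,k):
        if (l==i).sum()>15:print(n,"jig",(l==i).sum(),W[l==i].mean(0),W[l==i][:,2].max())
print(ctrl.state()["tool_rot"])
# look from above
R=down([1,0.05])
for q in((.50,.18,.25),):
    ctrl.move_to(q,R);print(ctrl.state()["joints"])
    p,d,c=cap("wrist");np.savez("w1",p=p,d=d,W=pts(d,c));save("w1",p)
print(finder.tip_of("wrist","ferrule")[:3],ctrl.state()["clock"])
E
```

```text
scene tube [0.50540001 0.17697694] [-0.96697314 -0.25487829] 0.139486035278784 0.0569024975562037
scene tube [0.4926294  0.25892345] [-0.96743358 -0.25312502] 0.1553621653274753 0.05661445969652612
scene jig 192 [ 0.54978919 -0.22497506  0.04040169] 0.05623598130803999
scene jig 1022 [ 0.6407487  -0.24720295  0.04962479] 0.07570564887681798
side tube [0.50351011 0.18153122] [-0.96603653 -0.25840556] 0.13755348517697427 0.056839726248574855
side tube [0.49024082 0.26397807] [-0.96585337 -0.2590893 ] 0.14397263948499744 0.05636480501168984
side jig 707 [ 0.63784995 -0.24706199  0.04920437] 0.0745830881547074
side jig 391 [ 0.53704676 -0.22143137  0.04299966] 0.056890755574992534
[[ 1.49654318e-05  1.00000000e+00  6.05380105e-06]
 [ 1.00000000e+00 -1.49655092e-05  1.27719111e-05]
 [ 1.27720017e-05  6.05360992e-06 -1.00000000e+00]]
[ 1.31632829e-01 -5.06451972e-02  1.84105380e+00 -7.69902236e-05
  1.35105732e+00  1.65239987e+00]
[{'position': [326.5, 194.3], 'conf': 0.73}] 2.6
```

View pics/w1.png

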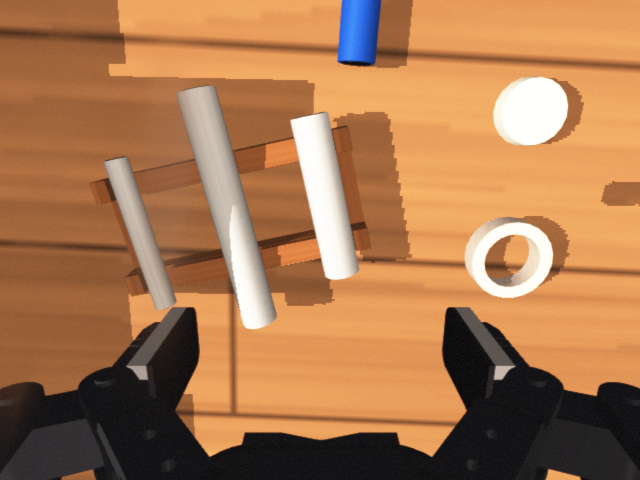

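The wrist view confirms the three candidates: thin tube (140,232), long tube (226,207), and short thick ferrule (325,195). I'll measure the ferrule, move above it with the tool aligned, and check with a crop.

```bash
cat >> h.py <<'E'
def tube(p,d,c,guess,zlo,zhi,r=.1):
    "centre, axis, length of the tube component nearest the guess, upper surface points"
    W=pts(d,c);near=(d>0)&(np.hypot(W[...,0]-guess[0],W[...,1]-guess[1])<r)&(W[...,2]>zlo)&(W[...,2]<zhi)
    k,l=cv2.connectedComponents(near.astype(np.uint8))
    best=min((i for i in range(1,k) if (l==i).sum()>300),key=lambda i:np.hypot(*(W[l==i][:,:2].mean(0)-guess)))
    return *axis2(W[l==best]),W[l==best][:,2].max(),W
E
python3 - <<'E'
from h import *
f=np.load("w1.npz");W=f["W"]
ctrl.move_to((.505-.07*.967,.179-.07*.255,.20),down([.966,.257]))
p,d,c=cap("wrist");m,a,L,zt,W=tube(p,d,c,(.505,.179),.044,.07)
print(m,a,L,zt,ctrl.state()["clock"])
u,v=proj([*m,.054],c)[0];print(u,v)
x0,y0=int(np.clip(u-160,0,320)),int(np.clip(v-120,0,240))
q=p.copy();cv2.circle(q,(int(u),int(v)),3,(255,0,0),-1)
save("w2",cv2.resize(q[y0:y0+240,x0:x0+320],(640,480)))
np.save("ferr",[m,a])
E
```

```text
[0.50492669 0.17427788] [-0.96643584 -0.2569081 ] 0.1368094514480709 0.05670987749510226 3.075
325.58131659869395 120.10437276849576
```

View pics/w2.png

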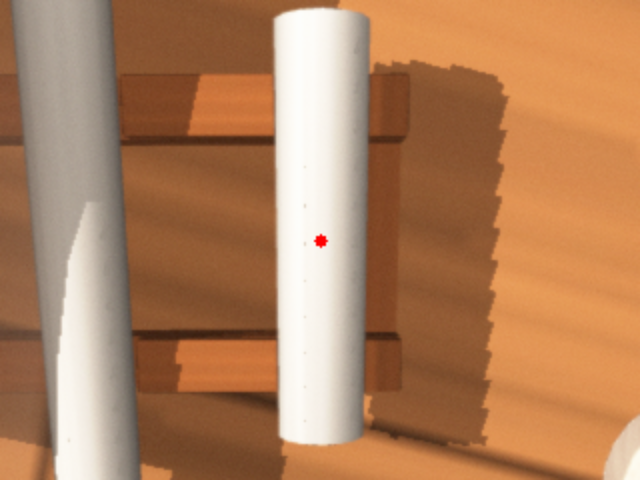

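The crop shows the ferrule as a short, thick, white tube. It lies straight across both rails with its centre marked at (321,240), and the fingers have clear space on both sides. I'll grasp it now.

```bash
python3 - <<'E'
from h import *
m,a=np.load("ferr.npy");a=-a;R=down(a)
eoat.command_gripper(.065,40)
ctrl.move_to((*m,.12),R)
ctrl.move_straight((*m,.021),speed=.12)
s=ctrl.state();print(s["wrist_force"].round(1))
eoat.command_gripper(.0,30)
s=ctrl.state();print(s["gripper_width"],s["finger_force"],s["wrist_force"].round(1),s["tcp_pos"])
ctrl.move_straight((*m,.16),speed=.15)
s=ctrl.state();print(s["gripper_width"],s["finger_force"],s["wrist_force"].round(1),s["clock"])
# look at jig
b=np.array([.968,-.25]);b/=np.hypot(*b);g=np.array([.59,-.233])
ctrl.move_to((*(g-.10*b),.26),down(b));print(ctrl.state()["joints"].round(2))
p,d,c=cap("wrist");save("w3",p);W=pts(d,c);np.savez("w3",p=p,d=d,W=W)
for t in("jig","stop"):print(t,finder.tip_of("wrist",t)[:2],finder.search_frame("wrist",t)[:2])
print(ctrl.state()["clock"])
E
```

```text
[-0.7 -0.  -0.3]
0.030920882914863695 29.454319775104523 [-1.7 -0.5  5.2] [0.505461   0.17439696 0.02177953]
0.03098537156441352 29.80148434638977 [-0.9 -0.  -1.5] 6.3583
[-0.61 -0.05  1.82  0.    1.37  1.21]
jig [{'position': [331.5, 92.6], 'conf': 0.73}] [{'box': [406.6, 354.9, 79.2, 153.2], 'conf': 0.74}, {'box': [332.8, 90.9, 117.0, 181.8], 'conf': 0.66}]
stop [{'position': [397.9, 329.7], 'conf': 0.76}] [{'box': [405.6, 315.4, 46.1, 32.0], 'conf': 0.84}]
8.075
```

View pics/w3.png

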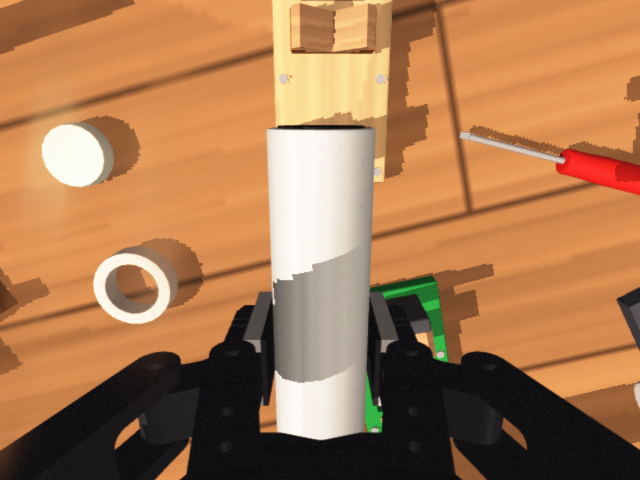

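Wrist view: the ferrule is held well between the pads at (320,300). The wooden jig is partly visible at the top, with its near saddle at (333,28). I'll back off to see the whole jig.

```bash
python3 - <<'E'
from h import *
b=np.array([.968,-.25]);b/=np.hypot(*b);g=np.array([.59,-.233])
ctrl.move_to((*(g-.19*b),.27),down(b))
for n in("wrist","scene","side"):
    p,d,c=cap(n);W=pts(d,c);np.savez("j_"+n,p=p,d=d,W=W)
    if n=="wrist":
        save("w4",p)
        for t in("jig","stop"):print(t,finder.tip_of("wrist",t)[:2])
    near=(d>0)&(np.hypot(W[...,0]-.59,W[...,1]+.233)<.13)
    for zl,zh in((.010,.025),(.045,.0595),(.066,.08)):
        k,l,st,_=cv2.connectedComponentsWithStats((near&(W[...,2]>zl)&(W[...,2]<zh)).astype(np.uint8))
        for i in range(1,k):
            if st[i,4]>60:
                r=cv2.minAreaRect(W[l==i][:,:2].astype(np.float32)*1000)
                print(n,zl,st[i,4],np.round(r[0],1),np.round(r[1],1),round(r[2],1),np.median(W[l==i][:,2]).round(4))
print(ctrl.state()["clock"])
E
```

```text
jig [{'position': [398.2, 280.1], 'conf': 0.72}]
stop [{'position': [396.3, 233.7], 'conf': 0.81}]
wrist 0.01 5639 [ 534.6 -227.8] [100.1  64.5] 75.6 0.0186
wrist 0.045 983 [ 543.2 -206.2] [19.1 30.5] 75.3 0.0516
wrist 0.045 984 [ 531.7 -250.7] [19.3 30.4] 75.7 0.0515
scene 0.01 2253 [ 586.9 -239. ] [103.6 173. ] 75.4 0.0176
scene 0.045 118 [ 532.5 -247.4] [15.6 30.9] 69.4 0.0498
scene 0.045 96 [ 544.4 -200.1] [13.4 31.7] 67.3 0.0517
scene 0.045 139 [ 619.6 -268.7] [17.2 30.8] 71.0 0.0496
scene 0.045 102 [ 655.9 -255.9] [57.9 15. ] 76.2 0.0524
scene 0.045 101 [ 631.5 -223.3] [15.8 31.7] 66.1 0.0517
scene 0.066 202 [ 655.8 -256.8] [58.9 14.3] 75.0 0.0712
side 0.01 1337 [ 587.1 -238.3] [104.3 173.3] 75.2 0.0178
side 0.045 166 [ 633.5 -244.3] [55.6 53.7] 62.0 0.0516
side 0.045 84 [ 619.8 -269.4] [18.6 31.3] 84.0 0.0497
side 0.045 92 [ 532.8 -246.4] [20.  29.9] 75.7 0.0502
side 0.045 71 [ 544.  -199.8] [12.7 31.8] 89.1 0.0511
side 0.066 106 [ 656.1 -256.1] [57.8 14.7] 75.8 0.0711
8.775
```

View pics/w4.png

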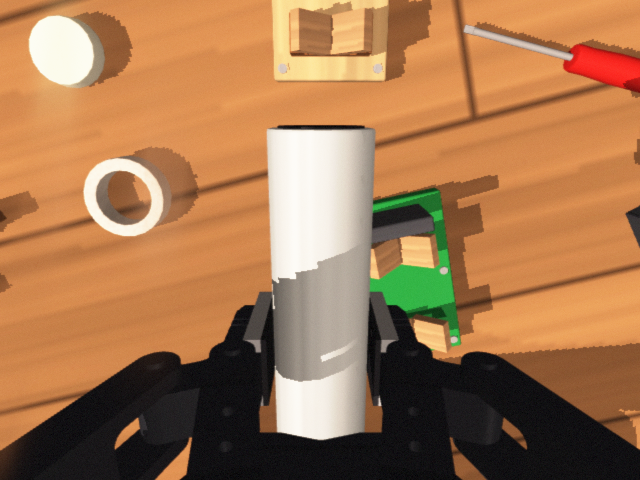

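Wrist view: the wooden jig's near saddle is at (331,32) and the green decoy at (420,260). Saddle size, heights, spacing and the stop at 122 mm all agree with the drawing. Next step: place the ferrule 10 mm short of the stop, release it, then push.

```bash
cat >> h.py <<'E'
J=np.array([.5812,-.2387]);th=np.deg2rad(-14.6);B=np.array([np.cos(th),np.sin(th)])
def jp(x,z): return (*(J+x*B),z)
E
python3 - <<'E'
from h import *
f=np.load("j_wrist.npz");W=f["W"];s=ctrl.state();R=s["tool_rot"];T=(W-s["tcp_pos"])@R   # in tool frame
k=(f["d"]>0)&(abs(T[...,1])<.012)&(T[...,2]<-.02)&(T[...,2]>-.045)&(T[...,0]>.02)
xf=np.percentile(T[k][:,0],99);zt=np.percentile(T[k][:,2],5);print("front end",xf,"top z",zt,"y",np.median(T[k][:,1]))
off=float(np.clip(xf-.070,-.008,.008));print("tube centre offset",off)
ctrl.move_to(jp(-.010-off,.13),down(B))
ctrl.move_straight(jp(-.010-off,.048),speed=.1)
z=.048
while z>.033:
    z-=.001;ctrl.move_straight(jp(-.010-off,z),speed=.03);F=ctrl.state()["wrist_force"]
    if F[2]>5:break
print("z",z,F.round(1))
eoat.command_gripper(.055);ctrl.pause(.2)
s=ctrl.state();print(s["wrist_force"].round(1),s["tcp_pos"],s["clock"])
ctrl.move_straight(jp(-.010-off,.14),speed=.2)
ctrl.move_to(jp(-.16,.20),down(B))
p,d,c=cap("wrist");save("w5",p)
m,a,L,zt,W=tube(p,d,c,J,.058,.0715,.085);v=m-J
print("tube along,lat",v@B,v@[-B[1],B[0]],"ang",np.degrees(np.arctan2(a[1],a[0])),L,zt,ctrl.state()["clock"])
E
```

```text
front end 0.06898626448375456 top z -0.03352187767671144 y 4.7132381071031123e-05
tube centre offset -0.0010137355162454509
z 0.03499999999999999 [-4.5 -0.3  8.9]
[-0.  -0.   0.2] [ 0.57246474 -0.23630356  0.03482961] 14.4417
tube along,lat -0.050608904418549164 -0.0011349238969502013 ang 165.54214687231283 0.057188582735264226 0.07118215038762649 15.8583
```

View pics/w5.png

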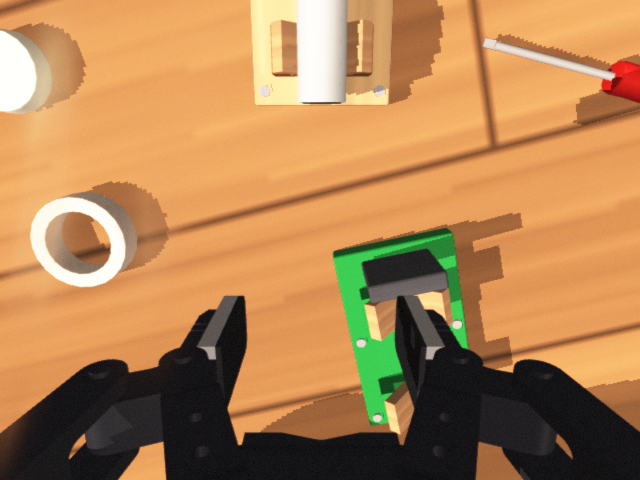

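Wrist view: the ferrule lies in the V, with its free end at (322,102) about 19 mm outside the near saddle, so roughly 9 mm is left. I'll push the end with shut fingers until the force rises at the stop.

```bash
python3 - <<'E'
from h import *
n=np.array([-B[1],B[0]])*-.0008
g=lambda x,z:tuple(np.array(jp(x,z))+[*n,0])
eoat.command_gripper(0.,30)
ctrl.move_to(g(-.115,.11),down(B));ctrl.move_straight(g(-.115,.042),speed=.1)
F0=ctrl.state()["wrist_force"][:2]@B
x=-.100;ctrl.move_straight(g(x,.042),speed=.04);log=[]
while x<-.075:
    x+=.001;ctrl.move_straight(g(x,.042),speed=.015);s=ctrl.state();f=-(s["wrist_force"][:2]@B-F0);log.append((round(x*1e3),round(f,1)))
    if f>9:break
print(log,(s["tcp_pos"][:2]-J)@B,s["wrist_force"].round(1))
ctrl.move_straight(g(x-.03,.042),speed=.05);ctrl.move_straight(g(x-.03,.16),speed=.2)
ctrl.move_to(jp(-.19,.27),down(B))
for nme in("scene","side","wrist"):
    p,d,c=cap(nme);m,a,L,zt,W=tube(p,d,c,J,.058,.0705,.10);v=m-J
    print(nme,v@B,v@[-B[1],B[0]],"ang",np.degrees(np.arctan2(a[1],a[0])),L,zt)
    if nme!="wrist":
        u,w=proj([*J,.06],c)[0];x0,y0=int(u-80),int(w-60);q=cv2.resize(p[y0:y0+120,x0:x0+160],(400,300),interpolation=cv2.INTER_CUBIC)
        o=q if nme=="scene" else np.hstack([o,q])
save("end",o);print(ctrl.state()["clock"])
E
```

```text
[(-99, np.float64(-0.2)), (-98, np.float64(0.8)), (-97, np.float64(0.3)), (-96, np.float64(0.9)), (-95, np.float64(0.0)), (-94, np.float64(0.4)), (-93, np.float64(0.7)), (-92, np.float64(0.7)), (-91, np.float64(0.5)), (-90, np.float64(2.4)), (-89, np.float64(1.7)), (-88, np.float64(1.7)), (-87, np.float64(0.6)), (-86, np.float64(0.6)), (-85, np.float64(0.3)), (-84, np.float64(1.1)), (-83, np.float64(0.6)), (-82, np.float64(3.7)), (-81, np.float64(8.7)), (-80, np.float64(12.2))] -0.08218779521515905 [-11.7   2.3   8.6]
scene 0.007381729645772581 0.006890534710799836 ang 166.9328038739339 0.15223398217681244 0.07049030829534095
side 0.005771694735015372 0.007581416666061367 ang 166.67209942696272 0.15158978765975403 0.07047191418284372
wrist -0.05358325723757453 -0.0010428532421133865 ang 166.11115881556034 0.033937979835136294 0.07048982117321445
25.5083
```

View pics/end.png

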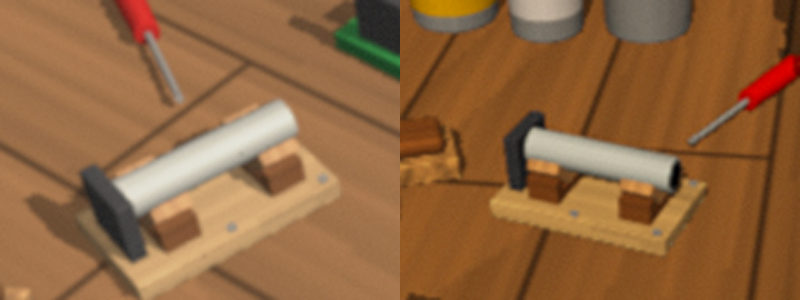

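Both views show the ferrule in both saddles with its end against the dark stop: stop at (110,210) in the left crop, (522,150) in the right. The push force rose from about 1 N to 12 N at the expected position (tool centre at -82 mm, tube centre about 0). One last level check, then I hand it in.

```bash
python3 - <<'E'
from h import *
ok=True
for n in("scene","side"):
    p,d,c=cap(n);W=pts(d,c);s=(W[...,:2]-J)@B;l=(W[...,:2]-J)@[-B[1],B[0]]
    t=[np.percentile(W[...,2][(d>0)&(abs(l)<.012)&(abs(s-x)<.012)&(W[...,2]<.09)],90) for x in(-.05,0,.05)]
    print(n,np.round(t,4));ok&=abs(t[0]-t[2])<.0025 and abs(t[1]-.0686)<.004
print(ok,ctrl.state()["clock"])
if ok:print(order.finish_job())
E
```

```text
scene [0.0684 0.0677 0.0687]
side [0.0683 0.0679 0.0687]
True 25.6083
the job is handed in; nothing more can be done
None
```

The short thick ferrule lies level in both V saddles of the wooden jig with its end against the steel stop; I handed the job in at 25.6 s with the gripper clear, and the interface gave no verdict.

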